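# Open the distribution block: press the snap tab and push the cover off

## Robot

A 6-joint arm with a two-finger parallel gripper is mounted at the origin on the work surface. World frame = base frame: x ahead of the robot, y to its left, z up, the work surface at z = 0. Lengths are in m, angles in rad, forces in N, time in s.
With the tool pointing down it reaches from about 0.35 to 0.925 m from the base axis. Payload 6.4 kg.
Tool frame: the origin (TCP) lies midway between the tips of the shut fingers; the grasp point (between the pads) lies 19 mm behind it; z points along the fingers, x is the direction in which the jaws open and shut, and the axes are right-handed (so a half turn about z gives the same grasp; the last joint's range is limited). The gripper opens to 94 mm and grips with 3 to 60 N. Pads are 16 mm wide; open, the fingers measure 119 mm over their backs; the gripper's body (75 mm by 177 mm) begins 78 mm behind the grasp point.
Start: joints at [1.095, 0.245, 1.558, -0, 1.339, -0.174], TCP at [0.193, 0.621, 0.205] pointing down, gripper open.
Joint ranges: [-3.13, 3.13], [-1.02, 2.26], [0.13, 2.54], [-0.95, 4.09], [0.21, 2.88], [-2.74, 2.74]. Speed limits (rad/s): [2.57, 2.57, 3.14, 3.14, 3.14, 3.14].

## Interface

Orientations are given as a unit quaternion [w, x, y, z].
In Python, from workcell import read_state, read_camera, workorder, spotter gives the robot as it stands.
- The arm moves only by the tool play_rows, never from a script. Its arguments are lists of equal length, an entry for each row: "travel": the shift along the world's x, y, z in cm, a list of three; "turn": the turn about the world's z in rad. In form: {"travel": [[tx, ty, tz], ...], "turn": [turn, ...]}. A call has 1 to 10 rows; each row shifts and turns the commanded pose from where the row before left it; what a row does not reach is not made up. A row lasts 1/12 s, in which the tool goes at most 41.7 mm and 7.16 degrees, less where a joint would pass 70% of its speed; a pose out of reach is approached as far as the arm can. A call with a gripper value outside its range is refused whole. "jaw" is the finger opening in cm, from 0 to 9.4, set as the call begins (left out, the last holds). The fingers move at their own pace and stop on an object; "grip_force" is the grip in N (left out, the last holds). Time passes only in rows, so rows that do not move let the fingers close. It gives the time, the measured TCP pose, the force and the opening at its end, in the units of the state.
- read_state(): the state, without advancing time (a new reading comes with each control period).
- read_camera(name): name is "scene" or "top" or "wrist"; returns a dict with "frame" (384x512x3 uint8, blue, green, red), "vertical_fov" (degrees; the focal length in pixels is half the picture's height over the tangent of half this angle, whatever the lens; pixels are square), "cx", "cy" (the principal point, pixels), "rvec" (rotation vector, rad) and "tvec" (3), from world to camera coordinates, as OpenCV has them. Camera axes: x right, y down, z forward; pixel columns grow to the right and rows downward; lengths in m; the calibration is good to about 2 mm. A picture is of the moment at which its call begins. There is no depth.
- workorder.job_done(): hands the job in, once; it reports no verdict.
Trained networks look in the newest picture that a camera, given by its name, has taken for a name from the list of things; names that differ only in an ending like _2 or _b are one class to them, and where a whole thing is asked for, a point or a joint stands for the part that bears it (a point fixed in the world has none). Each returns a list of dicts, best first, with "score" (0 to 1); they miss things now and then, are a little off and sometimes report something else, mostly with a low value. They report only what shows in the picture. A call takes as long as a camera call. They do not tell look-alikes from the thing itself.
- spotter.recognise(thing, camera): "extent" ([left, top, right, bottom] in pixels, round what is visible of it).
- spotter.tip_of(thing, camera): "location" ([column, row] in pixels: a listed point, or the origin of a listed thing).
The state is a dict: "time": time; "joint_positions": joint angles; "qd": joint speeds; "effort": joint torques, N m; "position": TCP position; "eef_rot": TCP orientation; "contact_force": force on the tool from outside, world axes, zero at the start; "torque": the same for the moment, N m; "opening": opening from 0.0 (shut) to 1.0 (fully open).
Only numpy, scipy, OpenCV 4.12 (cv2) and the standard library are available. Lean on these libraries where they do the work, as an engineer would, in place of code of your own. Each camera call takes 0.05 s, during which the arm holds its last target. There are 200 camera calls.

## Task

The distribution block on the mounting plate is about to be wired, so take its grey cover off, by pressing and pushing only: press the orange snap tab fully down and, keeping it down until the cover has started to move, push the cover along its guides, away from the tab, until it drops off the open end and lies flat on the mounting plate just beyond the block. Do not lift the cover, and leave the contactor, the green connector and the screwdriver where they are.

Things in the scene. Friction and masses are not known exactly. Their poses are not given: they have to be found in the camera images.
- panel: Galvanised mounting plate, fixed flat on the bench, 360 x 470 x 3 mm. Origin at bench height, mid-length of the DIN rail, which runs along the plate's y; plate from x = -145 to +215, y = -235 to +235 mm. Fixed on the rail: grey breakers at y = +152 to +206 mm (86 mm long, 78 high) and terminals at y = -216 to -141 mm (52 mm long, 48 high). Turned up to 30 degrees either way.
- block: Fixed dark 4-pole distribution block, 132 x 87 x 42 mm. Origin: centre of the cover's seat, at the plate's top; x is the way the cover slides off. Housing x = -82 to +50, y = -43.5 to +43.5 mm. Guide lips, tops 41.8 mm up, at |y| = 34.8 to 43.5, x = -44 to +47 mm; all between them and around the tab is under 33 mm.
- guide_end (a point): Open end of the guides, where the cover drops off: block x = +50 mm, y = 0, at the height of the two ledges on which the cover runs, 34 mm above the plate. Beyond it the plate is bare. A cover whose tail still leans on this end has to be pushed on until it lies flat.
- tab (a joint): Travel of the orange snap tab: 0 up (latched), 0.006 m fully pressed, straight down. Spring 3.5 N at first, 7.7 N fully pressed; it springs up when let go. Its hook stands inside the cover's end wall and frees it when pressed 4.5 mm or more; let go with the cover still seated, it latches again. Once the cover has moved 8 mm, the hook is behind its wall and the tab may rise.
- tab_top (a point): Centre of the top of the orange ribbed tab pad (moves with it), at x = -63 mm of the block: 28.5 mm along x, 30 mm across, 42 mm above the plate when up, 36 mm pressed. Its front edge is about 2.5 mm short of the cover's end wall: a fingertip that holds the pad down and moves along the block's x meets that wall (36 to 50 mm above the plate).
- cover: Loose light grey cover, about 60 g: cap with top and four 3 mm walls, 92 x 66 x 16 mm, plus feet 5 mm wide, 3 mm thick along both long sides. Yellow triangle near its tab end, dark slots near the other. Origin: centre of the underside, x the slide-off way; seated at (0, 0, 34 mm) of the block with 2 mm play. Past half-way its nose sinks; its tail drops off after about 96 mm.
- contactor: Bystander: loose black contactor with a yellow front, 80 x 45 x 86 mm high, standing on the plate. Origin under its centre.
- connector: Bystander: loose green 12-way plug connector, 18 x 72 x 19 mm high, on the plate. Origin under its centre.
- screwdriver: Bystander: loose screwdriver with a red handle, 180 mm long, lying on the plate beside the block along its own x.
There are look-alikes about, which are no part of the job. Leave any red look-alike of the block alone.

How it is judged:
By the outcome, as a careful person would: the job done as asked, in the order asked, and still so for the second after the job is handed in, with the robot touching nothing.
It also fails if it takes over 34 s, if anything falls off the work surface, if the arm or the gripper's body presses on something with over 40 N, if the wrist force passes 120 N, or if a joint passes its speed limit or range.

## Working session

There is one attempt and no reset: what is moved stays moved. The work goes in short steps, Python scripts to look and compute and a tool call to move; the robot and the scene stay as the last step left them, time stands still between calls to the robot, and variables do not carry over. Pictures are saved under pics/ and viewed, about 8 in all and at most 12, crops included, and the job is handed in when it is done.

Besides the shell and the picture viewer there is one more tool, called after "Call:" as name(argument=value, ...), one argument or row to a line, values as JSON. play_rows: Moves the arm, as the interface text tells. Its arguments: {"type":"object","properties":{"travel":{"type":"array","items":{"type":"array","items":{"type":"number"}}},"turn":{"type":"array","items":{"type":"number"}},"jaw":{"type":"number"},"grip_force":{"type":"number"}},"required":["travel","turn"]}

```bash
mkdir -p pics; cat > h.py <<'E'
import numpy as np, cv2
from workcell import read_state, read_camera, workorder, spotter
def K(c):
    h=c["frame"].shape[0]; f=h/2/np.tan(np.radians(c["vertical_fov"])/2)
    return np.array([[f,0,c["cx"]],[0,f,c["cy"]],[0,0,1.]])
def proj(c,P):
    return cv2.projectPoints(np.array(P,float).reshape(-1,1,3),np.array(c["rvec"],float),np.array(c["tvec"],float),K(c),None)[0].reshape(-1,2)
def back(c,uv,z):
    R=cv2.Rodrigues(np.array(c["rvec"],float))[0]; t=np.array(c["tvec"],float).ravel()
    d=R.T@np.linalg.inv(K(c))@np.array([uv[0],uv[1],1.]); o=-R.T@t
    return o+d*(z-o[2])/d[2]
E
python3 - <<'E'
from h import *
s=read_state(); print(s)
for n in ["scene","top"]:
    c=read_camera(n); cv2.imwrite(f"pics/{n}0.png",c["frame"]); print(n,c["vertical_fov"],c["cx"],c["cy"])
    for t in ["panel","block","cover","tab_top","guide_end","contactor","connector","screwdriver"]:
        print(t,[(np.round(r["location"]).tolist(),round(r["score"],2)) for r in spotter.tip_of(t,n)],[(np.round(r["extent"]).tolist(),round(r["score"],2)) for r in spotter.recognise(t,n)])
E
```

```text
{'time': 0.0, 'joint_positions': array([ 1.09491144e+00,  2.45804719e-01,  1.55899578e+00, -8.21728759e-06,
        1.33870150e+00, -1.74105033e-01]), 'qd': array([-1.48943300e-03,  9.64482323e-04, -1.28651978e-03,  9.24804563e-05,
        5.57791809e-04, -1.06096301e-03]), 'effort': array([ 4.01772395e-04, -4.15845609e+01, -3.14595294e+01,  6.84631267e-02,
        3.33809678e-02, -1.25695205e-04]), 'position': array([0.19291447, 0.62008608, 0.20436116]), 'eef_rot': array([ 4.27749311e-04,  8.05362374e-01,  5.92782030e-01, -8.53485657e-04]), 'contact_force': array([-0.03375293,  0.26513258, -0.73454973]), 'torque': array([ 0.02013401, -0.03395375, -0.0496851 ]), 'opening': 1.0003287258850224}
scene 54.852617992702825 252.08870570671178 189.7236722053018
panel [([230.0, 216.0], 0.79), ([294.0, 181.0], 0.29)] [([116.0, 143.0, 332.0, 332.0], 0.74)]
block [([227.0, 217.0], 0.85), ([115.0, 227.0], 0.67)] [([190.0, 185.0, 259.0, 230.0], 0.93), ([74.0, 194.0, 148.0, 246.0], 0.74)]
cover [([225.0, 202.0], 0.88)] []
tab_top [([206.0, 194.0], 0.66)] [([198.0, 190.0, 211.0, 204.0], 0.66), ([84.
[... 551 characters left out ...]
 282.0], 0.83)]
block [([269.0, 201.0], 0.94)] [([226.0, 193.0, 250.0, 266.0], 0.68), ([329.0, 263.0, 370.0, 330.0], 0.64), ([246.0, 173.0, 301.0, 239.0], 0.6)]
cover [([271.0, 200.0], 0.79)] [([254.0, 176.0, 292.0, 222.0], 0.95)]
tab_top [([278.0, 223.0], 0.67), ([355.0, 319.0], 0.67)] [([346.0, 304.0, 360.0, 326.0], 0.66), ([273.0, 216.0, 289.0, 229.0], 0.58)]
guide_end [([346.0, 266.0], 0.83), ([269.0, 176.0], 0.7)] [([252.0, 172.0, 298.0, 236.0], 0.7), ([323.0, 262.0, 374.0, 331.0], 0.58)]
contactor [([194.0, 167.0], 0.61)] [([176.0, 146.0, 208.0, 182.0], 0.85)]
connector [([331.0, 140.0], 0.65)] [([320.0, 134.0, 350.0, 146.0], 0.61)]
screwdriver [] [([226.0, 190.0, 249.0, 263.0], 0.76)]
```

```bash
python3 - <<'E'
from h import *
c=cv2.imread("pics/top0.png"); s=cv2.imread("pics/scene0.png")
a=cv2.resize(c[80:340,150:410],(600,600),interpolation=3)
cv2.imwrite("pics/topcrop.png",a)
cv2.imwrite("pics/scenecrop.png",cv2.resize(s[130:340,60:345],(798,588),interpolation=3))
E
```

```text
(no output)
```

View pics/topcrop.png

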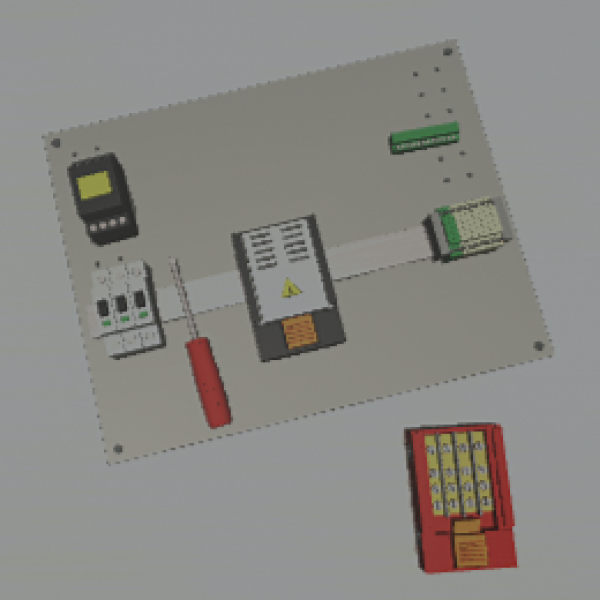

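View pics/scenecrop.png

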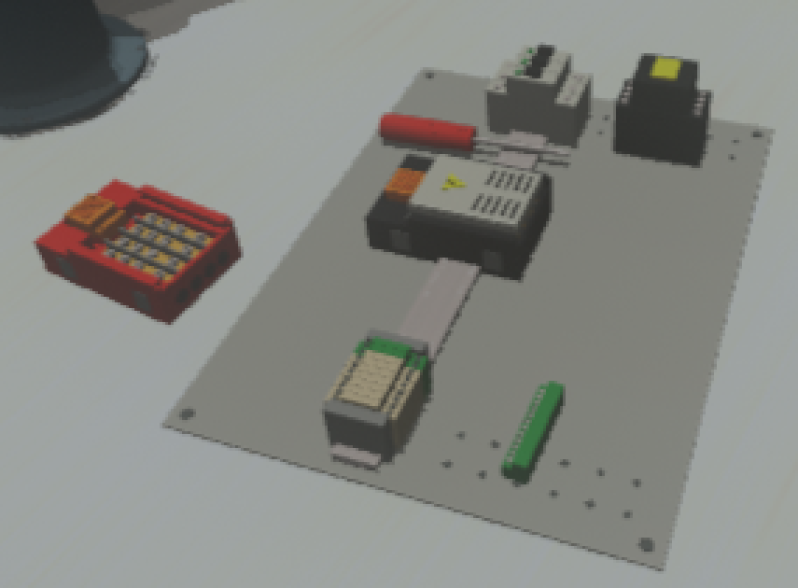

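The real block is dark with a grey cover, at top-camera pixel ~(271,200), with its orange tab at (280,223). The red, coverless look-alike is at (348,296), off the plate, so I leave it alone. Measuring the real one now.

```bash
python3 - <<'E'
from h import *
c=read_camera("top"); f=c["frame"]
cr=lambda u,v:(150+u*260/600-.3,80+v*260/600-.3)
print("plate",[np.round(back(c,cr(*p),.003)[:2],4).tolist() for p in [(43,135),(457,40),(552,353),(107,465)]])
h=cv2.cvtColor(f,cv2.COLOR_BGR2HSV); m=cv2.inRange(h,(5,120,80),(22,255,255)); m[:210]=0;m[240:]=0;m[:,:260]=0;m[:,300:]=0
v,u=np.nonzero(m); print("tab",len(u),u.mean(),v.mean(),back(c,(u.mean(),v.mean()),.045))
P=[back(c,cr(*p),.053) for p in [(241,234),(314,215),(333,308),(262,324)]]
print("cover",np.round(P,4).tolist(),np.mean(P,0))
for n,p,z in [("guide_end",(269,176),.037),("block",(269,201),.003),("contactor",(194,167),.003)]: print(n,back(c,p,z))
E
```

```text
plate [[0.6969, 0.2736], [0.7945, -0.1869], [0.4468, -0.2586], [0.345, 0.1988]]
tab 164 279.3536585365854 223.0609756097561 [0.47201803 0.00201803 0.045     ]
cover [[0.5696, 0.0573, 0.053], [0.5872, -0.0166, 0.053], [0.4929, -0.0315, 0.053], [0.4789, 0.0386, 0.053]] [0.53212171 0.01194697 0.053     ]
guide_end [0.58432396 0.02218196 0.037     ]
block [0.52971442 0.02322218 0.003     ]
contactor [0.61984355 0.2072589  0.003     ]
```

Call:
play_rows(
  travel=[
    [1.4, -3.1, 0],
    [1.4, -3.1, 0],
    [1.4, -3.1, 0],
    [1.4, -3.1, 0],
    [1.4, -3.1, 0],
    [1.4, -3.1, 0],
    [1.4, -3.1, 0],
    [1.4, -3.1, 0],
    [1.4, -3.1, 0],
    [1.4, -3.1, 0],
  ],
  turn=[0.025, 0.025, 0.025, 0.025, 0.025, 0.025, 0.025, 0.025, 0.025, 0.025],
  jaw=0,
  grip_force=20,
)

```text
time: 2.58
position: [0.3336, 0.3092, 0.2057]
eef_rot: [0.0, 0.725, 0.689, 0.0]
contact_force: [0.7, -0.4, 0.7]
opening: 0.324
```

Call:
play_rows(
  travel=[
    [1.4, -3.1, -0.5],
    [1.4, -3.1, -0.5],
    [1.4, -3.1, -0.5],
    [1.4, -3.1, -0.5],
    [1.4, -3.1, -0.5],
    [1.4, -3.1, -0.5],
    [1.4, -3.1, -0.5],
    [1.4, -3.1, -0.5],
    [1.4, -3.1, -0.5],
    [1.4, -3.1, -0.5],
  ],
  turn=[0.025, 0.025, 0.025, 0.025, 0.025, 0.025, 0.025, 0.025, 0.025, 0.025],
)

```text
time: 3.42
position: [0.4737, -0.0011, 0.1555]
eef_rot: [0.0, 0.633, 0.774, 0.0]
contact_force: [0.8, 0.8, 0.4]
opening: 0.005
```

Call:
play_rows(
  travel=[
    [0, 0, 0],
    [0, 0, 0],
    [0, 0, 0],
  ],
  turn=[0, 0, 0],
)

```text
time: 3.67
position: [0.473, 0.001, 0.1554]
eef_rot: [-0.0, 0.634, 0.773, 0.0]
contact_force: [-0.3, -0.3, 0.4]
opening: 0.007
```

```bash
python3 - <<'E'
from h import *
s=read_state(); print(s["time"],s["position"],s["eef_rot"],s["contact_force"],s["opening"],s["joint_positions"])
c=read_camera("wrist"); f=c["frame"].copy()
for t in ["tab_top","guide_end","cover","block"]: print(t,[(np.round(r["location"],1).tolist(),round(r["score"],2)) for r in spotter.tip_of(t,"wrist")])
# predicted model outline at estimate
def W(x,y,z,o=(.5325,.0135),a=.206): return [o[0]+np.cos(a)*x-np.sin(a)*y,o[1]+np.sin(a)*x+np.cos(a)*y,z+.003]
for pts in [[(46,33,50),(46,-33,50),(-46,-33,50),(-46,33,50)],[(-77.2,15,42),(-48.8,15,42),(-48.8,-15,42),(-77.2,-15,42)]]:
    q=proj(c,[W(x/1e3,y/1e3,z/1e3) for x,y,z in pts]); cv2.polylines(f,[q.astype(int)],True,(255,0,255),1); print(q.round().tolist())
cv2.imwrite("pics/w1.png",c["frame"]); cv2.imwrite("pics/w1o.png",cv2.resize(f,(768,576)))
E
```

```text
3.6667 [0.47296699 0.00097324 0.15544252] [-2.33186478e-04  6.33820955e-01  7.73479761e-01  4.64651679e-05] [-0.27464219 -0.26551311  0.38780546] 0.00728041667393347 [-2.38495825e-01 -1.27971702e-01  2.04323048e+00  3.03563886e-04
  1.22671399e+00 -2.00722443e+00]
tab_top [([253.1, 195.4], 0.93)]
guide_end [([109.3, 47.4], 0.65)]
cover []
block []
[[286.0, 300.0], [221.0, 300.0], [217.0, 214.0], [288.0, 213.0]]
[[269.0, 178.0], [269.0, 207.0], [237.0, 208.0], [236.0, 178.0]]
```

View pics/w1o.png

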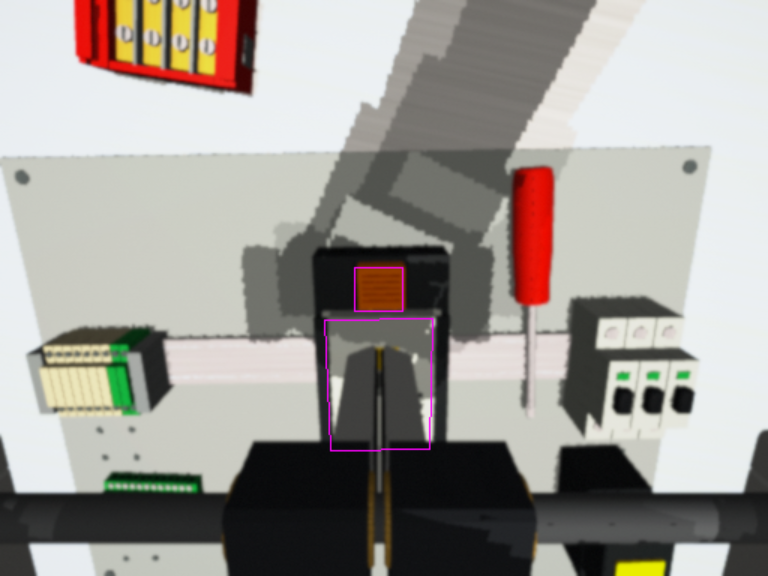

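Estimated block pose matches: the overlay falls on the orange tab at (380,288) and on the cover's end wall at row ~316, to about 1–2 mm. Going down onto the tab.

Call:
play_rows(
  travel=[
    [-0.2, 0, -2],
    [0, 0, -2.5],
    [0, 0, -2.5],
    [0, 0, -2],
    [0, 0, -1],
    [0, 0, 0],
    [0, 0, 0],
  ],
  turn=[0.008, 0, 0, 0, 0, 0, 0],
)

```text
time: 4.5
position: [0.4713, 0.0009, 0.0558]
eef_rot: [0.0, 0.63, 0.776, -0.0]
contact_force: [0.4, 0.7, 0.1]
opening: 0.011
```

Call:
play_rows(
  travel=[
    [0, 0, -0.3],
    [0, 0, -0.3],
    [0, 0, -0.3],
    [0, 0, -0.2],
    [0, 0, -0.1],
    [0, 0, 0],
    [0, 0, 0],
  ],
  turn=[0, 0, 0, 0, 0, 0, 0],
)

```text
time: 5.08
position: [0.4717, 0.0006, 0.044]
eef_rot: [0.0, 0.631, 0.776, 0.0]
contact_force: [-0.5, -0.4, 4.5]
opening: 0.002
```

Call:
play_rows(
  travel=[
    [0, 0, -0.2],
    [0, 0, -0.2],
    [0, 0, -0.1],
    [0, 0, -0.1],
    [0, 0, 0],
    [0, 0, 0],
  ],
  turn=[0, 0, 0, 0, 0, 0],
)

```text
time: 5.58
position: [0.4718, 0.0005, 0.0391]
eef_rot: [-0.0, 0.63, 0.776, -0.0]
contact_force: [-5.4, 1.6, 14.7]
opening: 0.013
```

Call:
play_rows(
  travel=[
    [0.29, 0.06, 0],
    [0.29, 0.06, 0],
    [0.29, 0.06, 0],
    [0.29, 0.06, 0],
    [0.29, 0.06, 0],
    [0.29, 0.06, 0],
    [0, 0, 0],
  ],
  turn=[0, 0, 0, 0, 0, 0, 0],
)

```text
time: 6.17
position: [0.4862, 0.0034, 0.0388]
eef_rot: [-0.003, 0.63, 0.777, -0.003]
contact_force: [-15.4, -3.8, 23.7]
opening: 0.007
```

```bash
python3 - <<'E'
from h import *
c=read_camera("scene"); cv2.imwrite("pics/s2.png",cv2.resize(c["frame"][130:290,150:350],(750,600),interpolation=3))
E
```

```text
(no output)
```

View pics/s2.png

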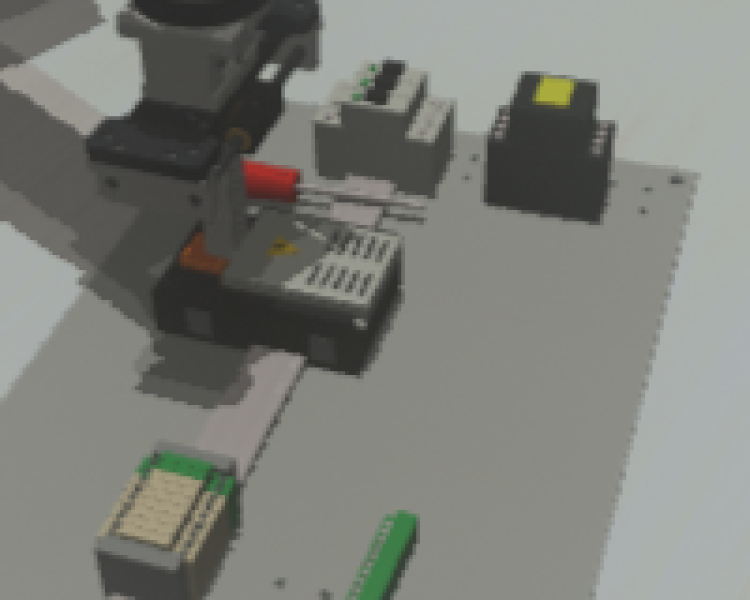

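The finger is against the cover wall with the tab down. Easing the downward press slightly and pushing on.

Call:
play_rows(
  travel=[
    [0.2, 0.04, 0.04],
    [0.29, 0.06, 0],
    [0.29, 0.06, 0],
    [0.29, 0.06, 0],
    [0.29, 0.06, 0],
    [0, 0, 0],
  ],
  turn=[0, 0, 0, 0, 0, 0],
)

```text
time: 6.72
position: [0.5019, 0.0067, 0.0382]
eef_rot: [-0.0, 0.63, 0.776, -0.001]
contact_force: [-3.6, -1.4, 6.5]
opening: 0.006
```

Call:
play_rows(
  travel=[
    [0.4, 0.08, 0.1],
    [0.5, 0.1, 0.05],
    [0.59, 0.12, 0],
    [0.59, 0.12, 0],
    [0.59, 0.12, 0],
    [0.59, 0.12, 0],
    [0.59, 0.12, 0],
    [0.59, 0.12, 0],
    [0.59, 0.12, 0],
    [0, 0, 0],
  ],
  turn=[0, 0, 0, 0, 0, 0, 0, 0, 0, 0],
)

```text
time: 7.55
position: [0.5539, 0.0173, 0.0396]
eef_rot: [0.001, 0.63, 0.776, 0.0]
contact_force: [0.7, -0.1, 0.2]
opening: 0.006
```

```bash
python3 - <<'E'
from h import *
c=read_camera("scene"); cv2.imwrite("pics/s3.png",cv2.resize(c["frame"][130:290,150:350],(750,600),interpolation=3))
E
```

```text
(no output)
```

View pics/s3.png

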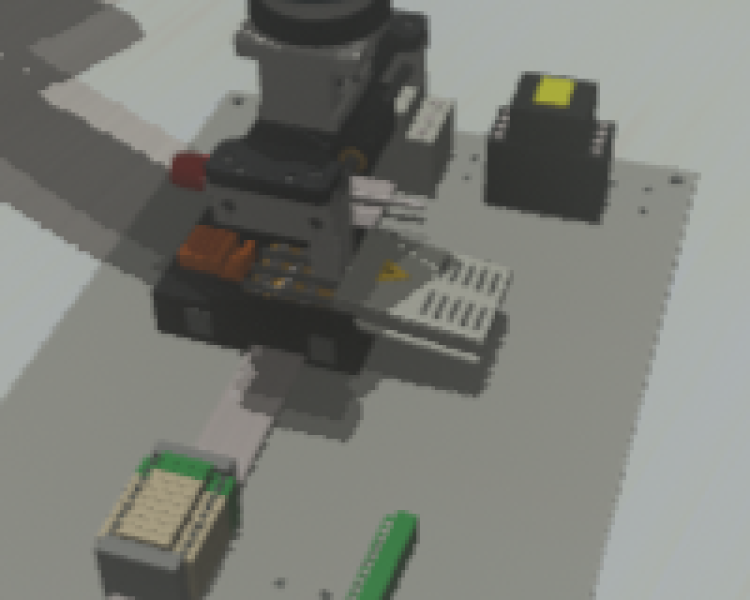

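Call:
play_rows(
  travel=[
    [0.4, 0.08, 0],
    [0.4, 0.08, 0],
    [0.4, 0.08, 0],
    [0.4, 0.08, 0],
    [0.4, 0.08, 0],
    [0.4, 0.08, 0],
    [0.3, 0.06, 0],
    [0.3, 0.06, 0],
    [0, 0, 0],
    [0, 0, 0],
  ],
  turn=[0, 0, 0, 0, 0, 0, 0, 0, 0, 0],
)

```text
time: 8.43
position: [0.5828, 0.0232, 0.0394]
eef_rot: [0.0, 0.631, 0.776, 0.0]
contact_force: [1.0, -0.8, -0.8]
opening: 0.003
```

```bash
python3 - <<'E'
from h import *
c=read_camera("scene"); cv2.imwrite("pics/s4.png",cv2.resize(c["frame"][130:290,150:350],(750,600),interpolation=3))
E
```

```text
(no output)
```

View pics/s4.png

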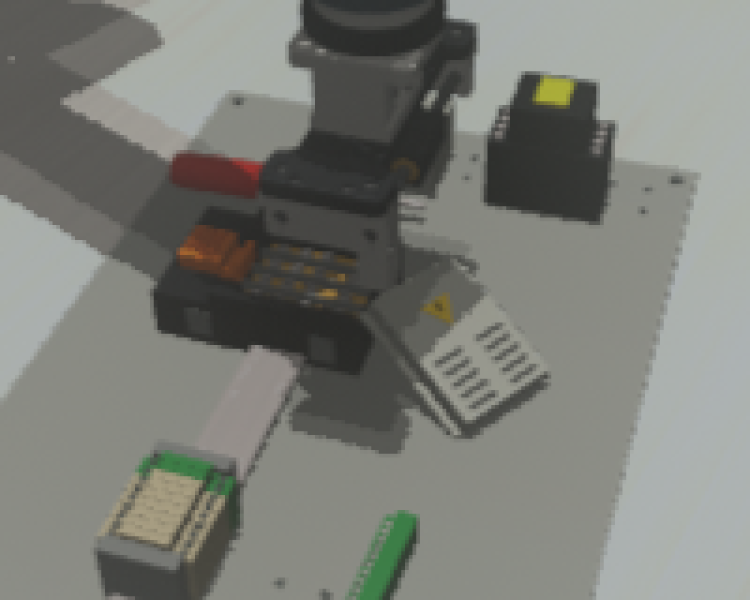

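The cover is nearly off but yawed, with its tail's near corner (365,310) still leaning on the guide end. I'll look from another angle before correcting.

```bash
python3 - <<'E'
from h import *
w=read_camera("wrist"); t=read_camera("top")
def W(x,y,z,o=(.5325,.0135),a=.206): return [o[0]+np.cos(a)*x-np.sin(a)*y,o[1]+np.sin(a)*x+np.cos(a)*y,z+.003]
ims=[]
for c in (w,t):
    f=c["frame"].copy()
    q=proj(c,[W(.05,y,.034) for y in (-.0435,.0435)]).astype(int); print(q.tolist())
    ims.append(f)
tc=cv2.resize(ims[1][110:260,200:350],(384,384),interpolation=3)
cv2.imwrite("pics/wt.png",cv2.resize(np.hstack([ims[0][:,50:450],tc]),(800,392)))
E
```

```text
[[182, 243], [325, 243]]
[[286, 173], [250, 181]]
```

View pics/wt.png

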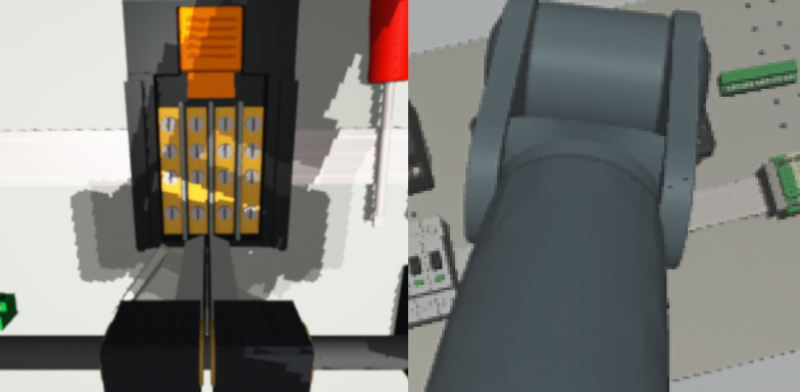

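Call:
play_rows(
  travel=[
    [-0.98, -0.2, 0.05],
    [-0.98, -0.2, 0],
    [0.12, -0.59, 0],
    [0.12, -0.59, 0],
    [0.12, -0.59, 0],
    [0, 0, 0],
  ],
  turn=[0, 0, 0, 0, 0, 0],
)

```text
time: 9.08
position: [0.5675, 0.0002, 0.0402]
eef_rot: [0.001, 0.631, 0.776, 0.0]
contact_force: [-0.3, 0.4, -0.5]
opening: 0.006
```

Call:
play_rows(
  travel=[
    [0.59, 0.12, 0],
    [0.59, 0.12, 0],
    [0.39, 0.08, 0],
    [0.39, 0.08, 0],
    [0.39, 0.08, 0],
    [0.39, 0.08, 0],
    [0.2, 0.04, 0],
    [0, 0, 0],
  ],
  turn=[0, 0, 0, 0, 0, 0, 0, 0],
)

```text
time: 9.75
position: [0.5964, 0.0077, 0.0399]
eef_rot: [0.0, 0.63, 0.776, 0.0]
contact_force: [0.5, 0.4, 0.5]
opening: 0.01
```

```bash
python3 - <<'E'
from h import *
c=read_camera("scene"); cv2.imwrite("pics/s5.png",cv2.resize(c["frame"][130:290,150:350],(750,600),interpolation=3))
E
```

```text
(no output)
```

View pics/s5.png

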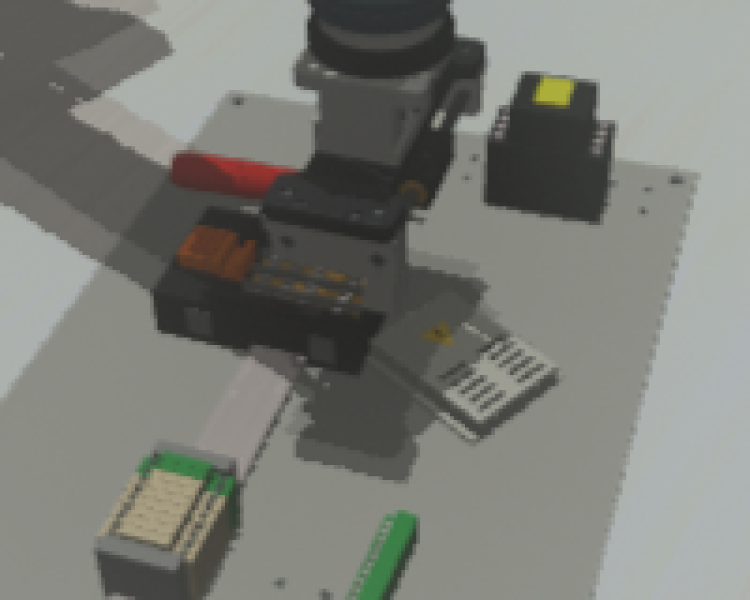

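The cover appears to have dropped. Withdrawing straight up and aside for a clear view.

Call:
play_rows(
  travel=[
    [0, 0, 2],
    [0, 0, 3],
    [0, 0, 3.5],
    [0, 0, 3.5],
    [-1, 0, 3],
    [-2, 3, 1],
    [-2, 3.3, 0],
    [-2, 3.3, 0],
    [-2, 3.3, 0],
    [-2, 3.3, 0],
  ],
  turn=[0, 0, 0, 0, 0, 0, 0, 0, 0, 0],
)

```text
time: 10.63
position: [0.4845, 0.1706, 0.2]
eef_rot: [0.0, 0.631, 0.776, 0.0]
contact_force: [0.4, 0.9, 0.3]
opening: 0.007
```

Call:
play_rows(
  travel=[
    [-1, 3.5, 0],
    [-1, 3.5, 0],
    [-1, 3.5, 0],
    [-1, 3.5, 0],
    [-1, 3.5, 0],
    [0, 3.5, 0],
    [0, 3.5, 0],
    [0, 3.5, 0],
    [0, 0, 0],
    [0, 0, 0],
  ],
  turn=[0, 0, 0, 0, 0, 0, 0, 0, 0, 0],
)

```text
time: 11.47
position: [0.4352, 0.4504, 0.1993]
eef_rot: [-0.0, 0.63, 0.777, -0.001]
contact_force: [0.3, -0.8, -0.9]
opening: 0.005
```

```bash
python3 - <<'E'
from h import *
s=read_camera("scene"); t=read_camera("top")
a=cv2.resize(t["frame"][80:280,160:400],(400,333),interpolation=3)
b=cv2.resize(s["frame"][150:270,190:334],(400,333),interpolation=3)
cv2.imwrite("pics/f.png",cv2.resize(np.hstack([a,b]),(800,333)))
for n in ("top","scene"):
  for th in ("cover","connector","contactor","screwdriver"):
    print(n,th,[np.round(r["location"]).tolist() for r in spotter.tip_of(th,n)],[np.round(r["extent"]).tolist() for r in spotter.recognise(th,n)])
E
```

```text
top cover [[268.0, 158.0]] [[249.0, 137.0, 292.0, 178.0]]
top connector [[333.0, 143.0], [237.0, 229.0]] [[319.0, 135.0, 347.0, 143.0]]
top contactor [[195.0, 170.0]] [[180.0, 148.0, 210.0, 185.0]]
top screwdriver [[236.0, 226.0]] [[225.0, 192.0, 252.0, 264.0]]
scene cover [[271.0, 227.0]] [[245.0, 208.0, 301.0, 246.0]]
scene connector [[247.0, 283.0], [227.0, 216.0], [228.0, 214.0], [228.0, 184.0]] [[239.0, 264.0, 261.0, 303.0]]
scene contactor [[294.0, 181.0]] []
scene screwdriver [[230.0, 183.0]] [[190.0, 168.0, 262.0, 186.0]]
```

View pics/f.png

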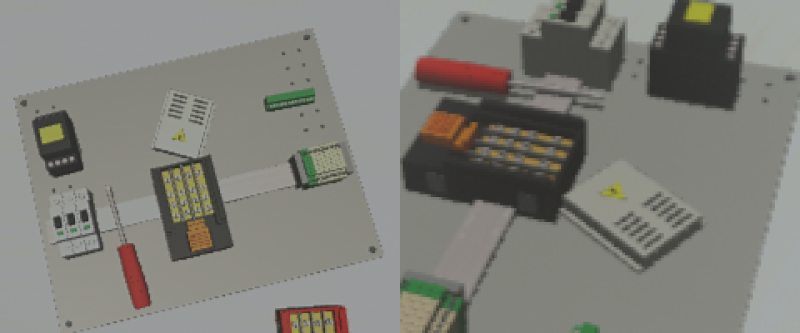

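```bash
python3 - <<'E'
from h import *
def W(x,y,z,o=(.5325,.0135),a=.206): return [o[0]+np.cos(a)*x-np.sin(a)*y,o[1]+np.sin(a)*x+np.cos(a)*y,z+.003]
cs=[];uv=[]
for n,box in (("top",(249,137,292,178)),("scene",(245,208,301,246))):
    c=read_camera(n); l,t,r,b=box; h=cv2.cvtColor(c["frame"],cv2.COLOR_BGR2HSV)[t:b,l:r]
    m=cv2.inRange(h,(20,110,80),(35,255,255)); v,u=np.nonzero(m); print(n,len(u),u.min()+l,u.max()+l,v.min()+t,v.max()+t)
    cs.append(c); uv.append((u.mean()+l,v.mean()+t))
Ps=[K(c)@np.hstack([cv2.Rodrigues(np.array(c["rvec"],float))[0],np.array(c["tvec"],float).reshape(3,1)]) for c in cs]
X=cv2.triangulatePoints(Ps[0],Ps[1],np.array(uv[0]).reshape(2,1),np.array(uv[1]).reshape(2,1)); X=(X[:3]/X[3]).ravel()
print("triangle",X,[proj(c,X)-q for c,q in zip(cs,uv)])
# fit flat cover outline in top
f=cs[0]["frame"][130:180,240:300]; g=cv2.cvtColor(f,cv2.COLOR_BGR2GRAY); hi=cv2.threshold(g,0,255,cv2.THRESH_OTSU)[0]; print("otsu",hi,g[5,5],g[28,28])
# overlay: hypothesised flat cover, triangle 30mm behind centre
P=[back(cs[0],(160+u*.6-.2,80+v*.6-.2),.019) for u,v in [(208,157),(152,145),(176,90),(215,100)]]
P=np.array(P); print(np.round(P,4).tolist(),[round(float(np.linalg.norm(P[i]-P[i-1])),3) for i in range(4)])
ctr,(sz),ang=cv2.minAreaRect((P[:,:2]*1000).astype(np.float32)); print(ctr,sz,ang)
d=(P[2]+P[3]-P[0]-P[1])[:2]; yaw=np.arctan2(d[1],d[0]); o=P[:,:2].mean(0); print("yaw",yaw)
ims=[]
for c,(l,t,r,b) in zip(cs,((235,125,310,187),(235,190,310,252))):
    k=5.3; f=cv2.resize(c["frame"][t:b,l:r],None,fx=k,fy=k,interpolation=3)
    for pts in ([(46,33,16),(46,-33,16),(-46,-33,16),(-46,33,16)],[(46,38,0),(46,-38,0),(-46,-38,0),(-46,38,0)]):
        q=(proj(c,[W(x/1e3,y/1e3,z/1e3,o,yaw) for x,y,z in pts])-[l,t]+.5)*k
        cv2.polylines(f,[q.astype(int)],True,(255,0,255),1)
    ims.append(f)
cv2.imwrite("pics/fo.png",np.hstack(ims))
E
```

```text
top 26 264 270 158 164
scene 31 245 270 209 221
triangle [0.61963668 0.0220087  0.02663152] [array([[0.95495358, 1.1379594 ]]), array([[ 1.39557843, -0.36434147]])]
otsu 109.0 133 147
[[0.5923, -0.0161, 0.019], [0.6125, 0.0649, 0.019], [0.6958, 0.0275, 0.019], [0.6786, -0.0297, 0.019]] [0.087, 0.083, 0.091, 0.06]
(645.9949340820312, 13.538936614990234) (83.4243392944336, 89.87130737304688) 76.0272445678711
yaw -0.29208345899331817
```

View pics/fo.png

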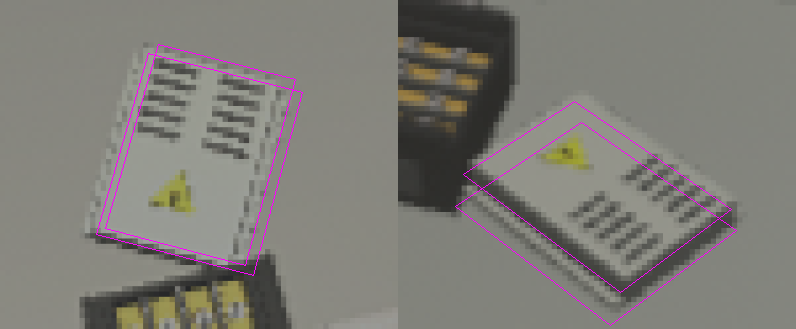

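```bash
python3 - <<'E'
from h import *
k=5.3; cs=[read_camera("top"),read_camera("scene")]
print("dark housing end, gap check in top")
Ps=[K(c)@np.hstack([cv2.Rodrigues(np.array(c["rvec"],float))[0],np.array(c["tvec"],float).reshape(3,1)]) for c in cs]
for n,a,b in [("tri",(175,193),(570,152)),("slot tail -y",(225,152),(595,208)),("slot nose +y",(178,66),(708,215)),]: 
    p=np.array([a[0]/k+235-.5,a[1]/k+125-.5]);q=np.array([(b[0]-398)/k+235-.5,b[1]/k+190-.5])
    X=cv2.triangulatePoints(Ps[0],Ps[1],p.reshape(2,1),q.reshape(2,1)); X=(X[:3]/X[3]).ravel(); print(n,X.round(4),(proj(cs[0],X)-p).round(1),(proj(cs[1],X)-q).round(1))
# fit flat cover in scene+top by triangle & slot axis: yaw from top at z=.019
B=lambda a:back(cs[0],(a[0]/k+234.5,a[1]/k+124.5),.019)
C=[B(p) for p in [(100,228),(240,260),(282,88),(152,62)]]; print(np.round(C,4).tolist(),[round(float(np.linalg.norm(C[i]-C[i-1])),3) for i in range(4)])
C=np.array(C); f=cs[1]["frame"]
for z in (.019,.03,.04): 
    d=B((175,193)); D=back(cs[0],(175/k+234.5,193/k+124.5),z); print(z,proj(cs[1],D))
E
```

```text
dark housing end, gap check in top
tri [0.6254 0.0244 0.0222] [[-0. -0.]] [[-0.  0.]]
slot tail -y [0.6472 0.002  0.0184] [[-0.6 -0.7]] [[-0.9  0.2]]
slot nose +y [0.6895 0.0222 0.0177] [[-0.5 -0.6]] [[-0.8  0.2]]
[[0.6105, 0.0591, 0.019], [0.5937, -0.0045, 0.019], [0.6753, -0.0269, 0.019], [0.6897, 0.0332, 0.019]] [0.083, 0.066, 0.085, 0.062]
0.019 [[267.18547008 219.35083517]]
0.03 [[266.1393525  215.29065893]]
0.04 [[265.17590759 211.55135068]]
```

Features triangulate to 18–22 mm, where a flat cover should give 19. The tail gap is hard to judge from here, so I'm taking one closer wrist view from above before handing in.

Call:
play_rows(
  travel=[
    [2, -3, 0],
    [2, -3, 0],
    [2, -3, 0],
    [2, -3, 0],
    [2, -3, 0],
    [2, -3, 0],
    [2, -3, 0],
    [2, -3, 0],
    [2, -3, 0],
    [2, -3, 0],
  ],
  turn=[0, 0, 0, 0, 0, 0, 0, 0, 0, 0],
)

```text
time: 13.4
position: [0.6367, 0.1479, 0.1999]
eef_rot: [0.0, 0.631, 0.776, 0.0]
contact_force: [0.8, 0.2, 0.6]
opening: 0.005
```

Call:
play_rows(
  travel=[
    [2, -3, 0],
    [2, -3, 0],
    [2, -3, 0],
    [2, -3, 0],
    [0, 0, 0],
    [0, 0, 0],
    [0, 0, 0],
  ],
  turn=[0, 0, 0, 0, 0, 0, 0],
)

```text
time: 13.98
position: [0.7156, 0.03, 0.1996]
eef_rot: [-0.0, 0.631, 0.776, -0.0]
contact_force: [0.7, 0.2, 0.6]
opening: 0.006
```

```bash
python3 - <<'E'
from h import *
c=read_camera("wrist"); f=c["frame"].copy(); cv2.imwrite("pics/w9raw.png",f)
def W(x,y,z,o=(.5325,.0135),a=.206): return [o[0]+np.cos(a)*x-np.sin(a)*y,o[1]+np.sin(a)*x+np.cos(a)*y,z+.003]
q=proj(c,[W(.05,y,z) for y,z in ((-.0435,0),(-.0435,.034),(.0435,.034),(.0435,0))]); print(q.round())
l,r=int(q[:,0].min())-60,int(q[:,0].max())+60; t=int(q[:,1].min())-50; l=max(l,0);t=max(t,0)
g=f[t:t+190,l:r]; k=min(800/g.shape[1],600/g.shape[0]); print(l,t,k)
cv2.imwrite("pics/w9.png",cv2.resize(g,None,fx=k,fy=k,interpolation=3))
E
```

```text
[[232.  54.]
 [229.  49.]
 [319.  49.]
 [313.  54.]]
169 0 3.1578947368421053
```

View pics/w9.png

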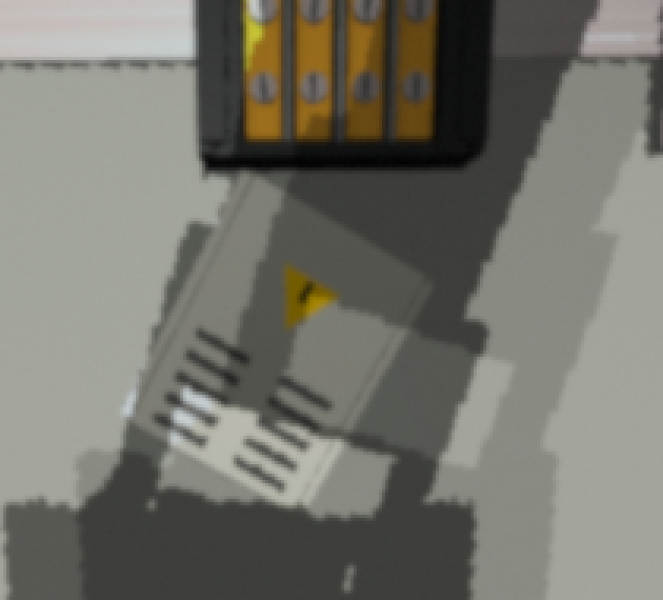

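```bash
python3 - <<'E'
from h import *
from scipy.optimize import least_squares
from scipy.spatial.transform import Rotation as Rn
w=read_camera("wrist"); s=read_camera("scene"); k=600/190
wp=np.array([(240,173),(432,279),(304,505),(134,425)])/k+[168.5,-.5]
foot=np.array([(-46,-38,3),(-46,38,3),(46,38,3),(46,-38,3)])/1e3
sp=(np.array([(468,170),(582,98),(737,207),(622,276)])-[398,0])/5.3+[234.5,189.5]
cap=np.array([(-46,-33,16),(-46,33,16),(46,33,16),(46,-33,16)])/1e3
def res(p,us=1):
    R=Rn.from_euler("ZYX",[p[2],p[4],p[5]]).as_matrix(); t=np.array([p[0],p[1],.003+p[3]])
    a=proj(w,foot@R.T+t)-wp; b=proj(s,cap@R.T+t)-sp
    return np.r_[a.ravel(),us*b.ravel()]
x0=[.645,.014,-.3,0,0,0]
for name,free,us in (("flat",[0,1,2],1),("flat wrist",[0,1,2],0),("free",[0,1,2,3,4,5],1)):
    def g(q): p=np.array(x0,float); p[free]=q; return res(p,us)
    r=least_squares(g,np.array(x0)[free]); print(name,r.x.round(4),"px",r.fun.round(1))
    p=np.array(x0,float);p[free]=r.x
    R=Rn.from_euler("ZYX",[p[2],p[4],p[5]]).as_matrix(); bot=cap*[1,1,0]@R.T+[p[0],p[1],p[3]]
    d=(bot[:,:2]-[.5325,.0135]); print(" block x of corners",(1e3*(d@[.979,.2045])).round(1)," heights mm",(1e3*bot[:,2]).round(1))
E
```

```text
flat [ 0.6423  0.0193 -0.2637] px [-0.8 -0.2  0.6  0.4  2.1  3.  -3.4 -1.7 -0.2 -1.2 -1.5 -1.5 -0.6 -2.5
  1.   0.2]
 block x of corners [ 52.7  82.6 164.6 134.7]  heights mm [0. 0. 0. 0.]
flat wrist [ 0.6419  0.0196 -0.2564] px [-0.8 -0.4  0.9 -0.3  2.8  2.7 -2.9 -1.6 -0.  -0.  -0.  -0.  -0.  -0.
  0.  -0. ]
 block x of corners [ 52.5  81.9 164.3 134.8]  heights mm [0. 0. 0. 0.]
free [ 0.6419  0.0198 -0.261  -0.0064  0.0123 -0.108 ] px [ 0.1  0.1 -0.2  0.3  2.4  1.1 -2.1 -1.7  0.5 -1.  -1.2  1.  -0.4  0.3
  1.7  0.6]
 block x of corners [ 52.6  82.  164.2 134.7]  heights mm [ -2.3  -9.4 -10.5  -3.4]
```

The fit says flat, with tail and nose level, but the tail's near corner sits only ~0–3 mm off the housing. I'll probe by pressing gently near that corner: contact at z ≈ 19 mm means flat. If so, I'll nudge the cover clear by friction.

Call:
play_rows(
  travel=[
    [-2.5, -0.4, 0],
    [-2.5, -0.3, 0],
    [-2.5, -0.3, 0],
    [-2.5, -0.4, -2],
    [0, 0, -3.5],
    [0, 0, -3.5],
    [0, 0, -3.5],
    [0, 0, -3],
    [0, 0, -1],
    [0, 0, 0],
  ],
  turn=[0, 0, 0, 0, 0, 0, 0, 0, 0, 0],
)

```text
time: 14.97
position: [0.6132, 0.0168, 0.032]
eef_rot: [-0.003, 0.63, 0.776, -0.002]
contact_force: [-0.1, -0.7, 0.7]
opening: 0.003
```

Call:
play_rows(
  travel=[
    [0, 0, -0.3],
    [0, 0, -0.3],
    [0, 0, -0.2],
    [0, 0, -0.2],
    [0, 0, -0.2],
    [0, 0, 0],
    [0, 0, 0],
  ],
  turn=[0, 0, 0, 0, 0, 0, 0],
)

```text
time: 15.55
position: [0.616, 0.0155, 0.023]
eef_rot: [0.0, 0.631, 0.776, 0.0]
contact_force: [0.0, 0.2, -0.9]
opening: 0.006
```

Call:
play_rows(
  travel=[
    [0, 0, -0.1],
    [0, 0, -0.1],
    [0, 0, -0.1],
    [0, 0, -0.1],
    [0, 0, -0.1],
    [0, 0, 0],
    [0, 0, 0],
  ],
  turn=[0, 0, 0, 0, 0, 0, 0],
)

```text
time: 16.13
position: [0.616, 0.0155, 0.0192]
eef_rot: [-0.0, 0.63, 0.776, -0.0]
contact_force: [-4.6, 0.1, 9.4]
opening: 0.003
```

Contact came at 19.2 mm, so the cover is flat. Nudging it ~6 mm clear of the housing, then lifting off and withdrawing.

Call:
play_rows(
  travel=[
    [0.2, 0.04, 0],
    [0.2, 0.04, 0],
    [0.2, 0.04, 0],
    [0.2, 0.04, 0],
    [0, 0, 0],
    [0, 0, 0.5],
    [0, 0, 1.5],
    [0, 0, 3],
    [0, 0, 3.5],
    [0, 0, 3.5],
  ],
  turn=[0, 0, 0, 0, 0, 0, 0, 0, 0, 0],
)

```text
time: 16.97
position: [0.6232, 0.0173, 0.1384]
eef_rot: [-0.001, 0.631, 0.776, -0.0]
contact_force: [-0.0, -0.4, 0.7]
opening: 0.007
```

Call:
play_rows(
  travel=[
    [0, 0, 3],
    [0, 0, 2.5],
    [-2, 3.3, 0],
    [-2, 3.3, 0],
    [-2, 3.3, 0],
    [-2, 3.3, 0],
    [-2, 3.3, 0],
    [-2, 3.3, 0],
    [-2, 3.3, 0],
    [-2, 3.3, 0],
  ],
  turn=[0, 0, 0, 0, 0, 0, 0, 0, 0, 0],
)

```text
time: 17.8
position: [0.4627, 0.2826, 0.193]
eef_rot: [0.0, 0.631, 0.776, 0.0]
contact_force: [1.0, 0.2, 0.6]
opening: 0.002
```

Call:
play_rows(
  travel=[
    [0, 3.3, 0],
    [0, 3.3, 0],
    [0, 3.3, 0],
    [0, 3.3, 0],
    [0, 0, 0],
    [0, 0, 0],
  ],
  turn=[0, 0, 0, 0, 0, 0],
)

```text
time: 18.3
position: [0.4634, 0.4142, 0.1925]
eef_rot: [0.0, 0.63, 0.777, -0.0]
contact_force: [-0.2, 0.1, -1.1]
opening: 0.006
```

```bash
python3 - <<'E'
from h import *
s=read_camera("scene"); t=read_camera("top")
a=cv2.resize(t["frame"][80:280,160:400],(400,333),interpolation=3)
b=cv2.resize(s["frame"][150:270,190:334],(400,333),interpolation=3)
cv2.imwrite("pics/g.png",np.hstack([a,b]))
print(read_state()["time"])
E
```

```text
18.4
```

View pics/g.png

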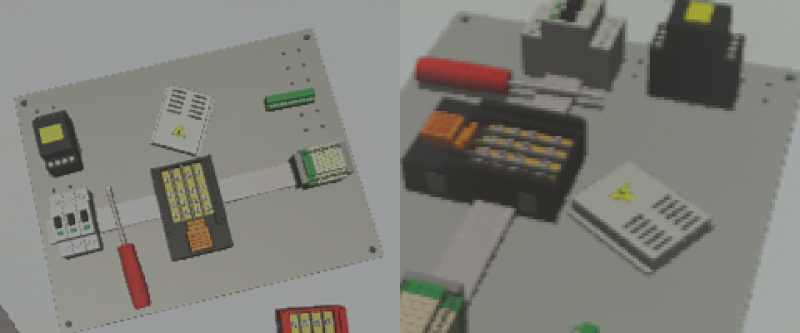

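The cover lies flat and now clear of the block at top-crop (183,120); the contactor, connector and screwdriver have not moved.

```bash
python3 -c "
from workcell import workorder; print(workorder.job_done())"
```

```text
the job is handed in; nothing more can be done
None
```

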